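# Key-start the sieve shaker and hold it running

### The arm

A 6-joint arm with a two-finger parallel gripper is mounted at the origin on the work surface. World frame = base frame: x ahead of the robot, y to its left, z up, the work surface at z = 0. Lengths are in m, angles in rad, forces in N, time in s.
With the tool pointing down it reaches from about 0.375 to 0.825 m from the base axis. Payload 5.5 kg.
Tool frame: the origin (TCP) lies on the mounting face of the last link; the fingertips stand 173 mm ahead of it and the grasp point (between the pads) lies 155 mm ahead of it; z points along the fingers, y is the line along which they close (so a half turn about z gives the same grasp; the last joint's range is limited). The gripper opens to 85 mm and grips with 20 to 120 N. Pads are 22 mm wide; open, the fingers measure 114 mm over their backs; the gripper's body (76 mm by 85 mm) begins 54 mm behind the grasp point. The pads swing forward as they close: fully open they stand 13 mm farther back than shut.
Start: joints at [1.147, 0.314, -0.047, 1.21, 0, 1.571], TCP at [0.247, 0.547, 0.405] pointing down, gripper open.
Joint ranges: [-2.67, 2.67], [-0.69, 1.73], [-1.03, 1.25], [-2.08, 2.16], [-1.42, 1.45], [-3.14, 3.14]. Speed limits (rad/s): [2.39, 2.39, 3.01, 3.14, 3.14, 3.14].

### API

Orientations are given as [roll, pitch, yaw] about the fixed x, y, z axes, in that order (R = Rz(yaw) Ry(pitch) Rx(roll)).
In Python, from station import r gives the robot as it stands. The module is installed in compiled form; this text tells all that it offers.
- The arm moves only by the tool jog_arm, never from a script. Its argument "motion" is text: rows parted by semicolons, each of 7 numbers parted by spaces: the opening, from 0 (shut) to 1 (fully open), then the shift along the tool's x, y, z in mm, then the turn, a rotation vector about the tool's x, y, z in degrees. A call has 1 to 12 rows; each row shifts and turns the commanded pose from where the row before left it, along the tool's axes as they then stand; what a row does not reach is not made up. A row lasts 1/12 s, in which the tool goes at most 41.7 mm and 7.16 degrees, less where a joint would pass 70% of its speed; a pose out of reach is approached as far as the arm can. A call with a gripper value outside its range is refused whole. The fingers move at their own pace and stop on an object; "newtons" is the grip in N (left out, the last holds). Time passes only in rows, so rows that do not move let the fingers close. It gives the time, the measured TCP pose, the force, the opening and the grip force at its end, in the units of the state.
- r.get_state(): the state, without advancing time (a new reading comes with each control period).
- r.snapshot(name): name is "scene" or "side" or "wrist"; returns a dict with "color" (400x640x3 uint8, blue, green, red), "intrinsics" (3x3 intrinsics, pixels), "k1" (the pictures are not rectified: a ray, as slopes to the right and down, at radius r is drawn at 1 + k1 r^2 times it, then the intrinsics apply), "rvec" (rotation vector, rad) and "tvec" (3), from world to camera coordinates, as OpenCV has them. Camera axes: x right, y down, z forward; pixel columns grow to the right and rows downward; lengths in m; the calibration is good to about 2 mm. A picture is of the moment at which its call begins. There is no depth.
- r.hand_in(): hands the job in; it is judged then, once.
The state is a dict: "t": time; "qpos": joint angles; "qvel": joint speeds; "effort": joint torques, N m; "tool_pos": TCP position; "tool_rot": TCP orientation; "contact_force": force on the tool from outside, world axes, zero at the start; "wrist_torque": the same for the moment, N m; "opening": finger opening in m; "grasp_force": force on a finger pad.
Only numpy, scipy, OpenCV 4.12 (cv2) and the standard library are available. Lean on these libraries where they do the work, as an engineer would, in place of code of your own. Each camera call takes 0.05 s, during which the arm holds its last target. There are 200 camera calls.

### The job

Take the red-headed key out of the wooden key block, push it all the way home into the brass key switch on the sieve shaker's control box, wiggling it gently past the sticky pins rather than forcing it, and only then turn it a quarter turn clockwise (seen from above) to its stop. The switch springs back, so finish while still gripping the key and holding it turned; do not let go. Leave the blue and yellow keys, the brass sieve and the glass jar where they are.

Things in the scene. Friction and masses are not known exactly. Their poses are not given: they have to be found in the camera images.
- red_key: the key to use, upright in one of the block's three slots (which one varies); 30 to 65 g. Origin: centre of the shoulder's underside, z up, x along its width. Steel shoulder 30 (x) x 8 (y) mm, z 0 to 8 mm; red plastic head 36 (x) x 10 (y) mm, z 8 to 44 mm; blade 15 (x) x 5 (y) mm down to z -34 mm. Same after a half turn. Grip its 10 mm thickness some 28 mm above the origin
- red_key_tip (a point): the tip of the red key's blade, 34 mm straight below the key's origin; the blade tapers to a point here over its last 7.5 mm. The slots of the block hold the blade loosely: draw it straight up at least 45 mm
- blue_key: an identical key with a blue head, in another slot of the block; leave it
- yellow_key: an identical key with a yellow head, in another slot of the block; leave it
- key_block: fixed wooden block, 50 (its x) x 210 (its y) x 40 mm high, with three slots at y -70, 0 and +70 mm; the long side of each slot, and so the keys' x axes, lie along the block's y. Origin: centre of the underside, on the table. The shoulders of the keys stand on its top, 40 mm above the table
- control_box: fixed green control box with aluminium top, 150 (x) x 170 (y) x 50 mm high, origin at the centre of the underside. The key switch stands on it, 15 mm towards the box's -x and 20 mm towards its +y: a dark round collar 62 mm in diameter and 34 mm high, with the brass lock cylinder inside standing 6 mm prouder. Three low buttons (6 to 8 mm) are also on top
- keyway (a point): centre of the slot's mouth in the brass cylinder's top face, 90 mm above the table; turns with it. x: along the slot, z up. Slot 17 (x) x 6.6 (y), 37 deep, polished, with a 4 mm 45 degree lead-in. Key home: its origin is here, x axes in line (either way round). Two sticky pins 16 and 24 mm down stand 3 mm in from the slot's x ends; the blade wedges each aside at 10 to 20 N, less if wiggled
- cylinder (a joint): turn of the brass lock cylinder, rad: 0 off, grows clockwise seen from above, up to the stop at 1.5. It may begin at up to 0.15. A spring pulls it back with 0.08 N m per rad (0.02 N m friction). The key has about 0.1 rad of yaw play in the slot, so the hand must turn about that much farther than the cylinder
- sieve: loose brass test sieve, round, 107 mm in diameter, 50 mm high, origin at the centre of the underside; leave it
- jar: loose glass jar with a black lid and a brass cone on it, 72 mm in diameter, 127 mm high, origin at the centre of the underside; leave it
Things that resemble listed ones, but are neither listed nor needed, are in the scene too. There is more than one size of the red_key; the one meant has the size given above.

How it is judged:
By the outcome, as a careful person would: the job done as asked, in the order asked, and still so for the second after the job is handed in, while the arm keeps its last pose, push and grip.
It also fails if it takes over 48 s, if anything falls off the work surface, if the arm or the gripper's body presses on something with over 40 N, if the wrist force passes 120 N, or if a joint passes its speed limit or range.

## Working session

There is one attempt and no reset: what is moved stays moved. The work goes in short steps, Python scripts to look and compute and a tool call to move; the robot and the scene stay as the last step left them, time stands still between calls to the robot, and variables do not carry over. Pictures are saved under pics/ and viewed, at most 10 in all, crops included, and the job is handed in when it is done.

Besides the shell and the picture viewer there is one more tool, called after "Request:" as name(argument=value, ...) on one line, values as JSON. jog_arm: Moves the arm, as the interface text tells. Its arguments: {"type":"object","properties":{"motion":{"type":"string"},"newtons":{"type":"number"}},"required":["motion"]}

```bash
mkdir -p pics
cat > h.py <<'E'
import numpy as np, cv2
from station import r
def snap(n):
    s=r.snapshot(n); np.savez(f'pics/{n}.npz',**{k:np.array(v) for k,v in s.items()}); return s
def load(n): return dict(np.load(f'pics/{n}.npz'))
def ray(s,uv):
    K=np.array(s['intrinsics']);k1=float(s['k1'])
    d=(np.array(uv,float).reshape(-1,2)-K[:2,2])/[K[0,0],K[1,1]]
    u=d.copy()
    for _ in range(30): u=d/(1+k1*(u**2).sum(1,keepdims=True))
    R=cv2.Rodrigues(np.array(s['rvec'],float))[0]
    D=np.c_[u,np.ones(len(u))]@R
    return -R.T@np.array(s['tvec'],float).ravel(),D
def onz(s,uv,z):
    c,D=ray(s,uv); return c+D*((z-c[2])/D[:,2])[:,None]
def proj(s,P):
    R=cv2.Rodrigues(np.array(s['rvec'],float))[0]
    q=np.array(P,float).reshape(-1,3)@R.T+np.array(s['tvec'],float).ravel(); u=q[:,:2]/q[:,2:]
    u=u*(1+float(s['k1'])*(u**2).sum(1,keepdims=True)); K=np.array(s['intrinsics'])
    return u*[K[0,0],K[1,1]]+K[:2,2]
E
python3 - <<'E'
from h import *
for n in("scene","side","wrist"):
    s=snap(n); cv2.imwrite(f'pics/{n}0.png',s['color']); c,D=ray(s,[320,200]); print(n,c,D)
print(r.get_state())
E
```

```text
scene [0.97491304 0.63865778 0.64087345] [[-0.42611824 -0.6598888  -0.61898443]]
side [ 0.52735605 -0.64725924  0.83713372] [[ 0.05511494  0.6842724  -0.72726899]]
wrist [0.17339468 0.57961777 0.37274323] [[ 0.28959949 -0.12836967 -0.94852527]]
{'t': 0.15, 'qpos': array([ 1.14700107e+00,  3.14083277e-01, -4.78337696e-02,  1.21019826e+00,
        2.03471991e-05,  1.57076405e+00]), 'qvel': array([-2.47545345e-05, -1.20324131e-03,  4.59208150e-03, -1.91241419e-03,
        6.86849211e-04, -6.29326844e-04]), 'effort': array([ 3.49281308e-06, -5.40044045e+01,  3.40061474e+01,  1.32118596e-02,
       -3.65668370e-05,  2.32818837e-05]), 'tool_pos': array([0.24664535, 0.54673274, 0.40402752]), 'tool_rot': array([-3.14027367e+00, -2.03897587e-05,  2.71782965e+00]), 'contact_force': array([0.73502788, 0.94318258, 0.32472582]), 'wrist_torque': array([0.03438432, 0.01843318, 0.00218529]), 'grasp_force': 0.0, 'opening': 0.08564726244948286}
```

View pics/scene0.png

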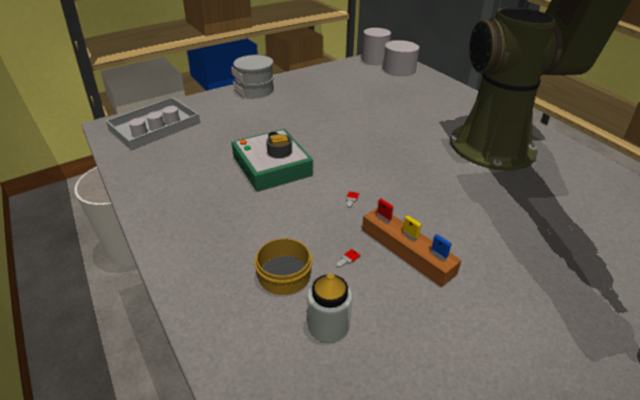

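View pics/side0.png

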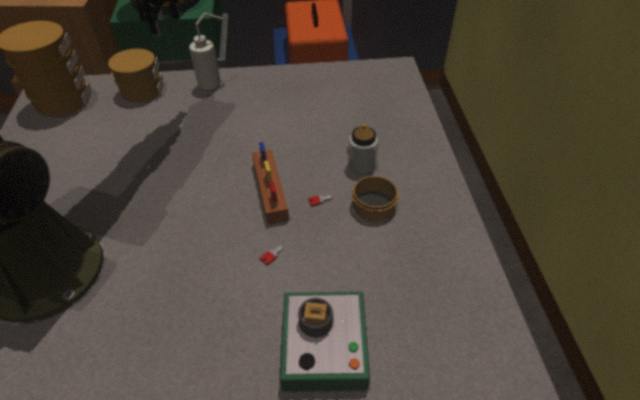

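The scene view shows the block with the red key at (385,210), yellow at (411,227) and blue at (441,246), and the switch at (279,146). The side view shows the red key at (272,188) and the switch at (316,314). The small red keys lying on the table are decoys.

Run:
```python
from h import *
def blobs(s,col):
    h=cv2.cvtColor(s['color'],cv2.COLOR_BGR2HSV)
    lo,hi={'r':((0,190,60),(5,255,255)),'y':((24,170,80),(33,255,255)),'b':((105,150,50),(125,255,255))}[col]
    m=cv2.inRange(h,lo,hi)
    if col=='r': m|=cv2.inRange(h,(174,190,60),(180,255,255))
    n,l,st,c=cv2.connectedComponentsWithStats(m)
    return [(c[i].round(1).tolist(),st[i].tolist()) for i in range(1,n) if 20<st[i][4]<900]
S=load('scene');T=load('side')
for c in 'ryb':
    print(c,'scene',[b for b in blobs(S,c) if 300<b[0][0]<470 and 180<b[0][1]<280]); print(c,'side',[b for b in blobs(T,c) if 240<b[0][0]<340 and 130<b[0][1]<280])
a=cv2.resize(S['color'][120:195,225:320],None,fx=4.1,fy=4.1,interpolation=cv2.INTER_CUBIC)
b=cv2.resize(T['color'][285:390,275:375],None,fx=4,fy=4,interpolation=cv2.INTER_CUBIC)
b=b[:400]; h=max(a.shape[0],b.shape[0]); 
a=cv2.copyMakeBorder(a,0,h-a.shape[0],0,0,0); b=cv2.copyMakeBorder(b,0,h-b.shape[0],0,0,0)
cv2.imwrite('pics/box.png',np.hstack([a,b])); print(a.shape,b.shape)
```

```text
r scene [([352.6, 194.6], [348, 192, 10, 6, 46]), ([384.7, 208.9], [378, 199, 15, 21, 191]), ([352.1, 254.5], [345, 249, 15, 12, 88])]
r side [([272.1, 186.3], [270, 181, 5, 11, 26]), ([314.5, 200.4], [311, 197, 8, 8, 38]), ([268.2, 257.2], [265, 253, 8, 10, 45])]
y scene [([411.9, 226.0], [404, 216, 17, 22, 204])]
y side []
b scene [([441.0, 245.7], [432, 235, 19, 23, 255])]
b side []
(400, 389, 3) (400, 400, 3)
```

View pics/box.png

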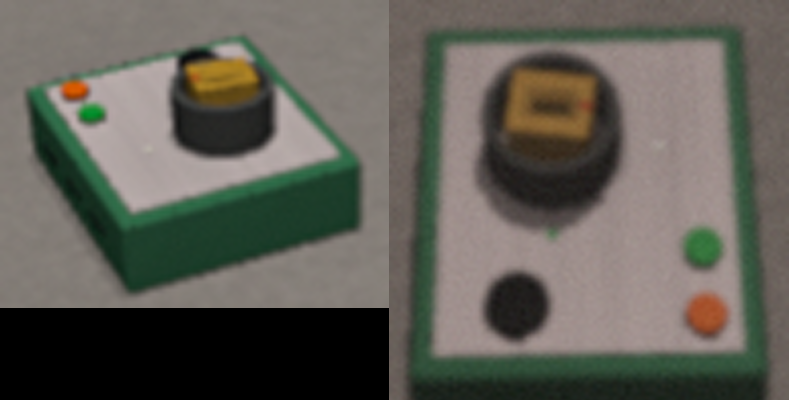

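The crop shows the near-square brass cylinder. In the side view its centre is about (312.5,311) and its slot is nearly along world x, with a dark slot around (550,104) in the crop. Next I'll triangulate.

Run:
```python
from h import *
S=load('scene');T=load('side')
def tri(a,b):
    c1,d1=ray(S,a);c2,d2=ray(T,b);d1=d1[0]/np.linalg.norm(d1);d2=d2[0]/np.linalg.norm(d2)
    k=np.linalg.lstsq(np.c_[d1,-d2],c2-c1,rcond=None)[0]; p=c1+k[0]*d1;q=c2+k[1]*d2
    return (p+q)/2,np.linalg.norm(p-q)
print('red head tri',tri([384.7,208.9],[272.1,186.3]))
for n,uv in(('r',(384.7,208.9)),('y',(411.9,226)),('b',(441,245.7))): print(n,onz(S,uv,.066))
print('red side',onz(T,(272.1,186.3),.066))
# keyway in side crop: crop px (x-389)/4+275, y/4+285
f=lambda x,y:((x-389)/4+275,y/4+285)
h=lambda x,y:(x/4.1+225,y/4.1+120)
print('keyway side',onz(T,f(551,104),.09),'scene',onz(S,h(222,74),.09))
print('slot ends',onz(T,[f(530,104),f(572,105)],.09))
# top plate corners
print('box top corners',onz(T,[f(425,28),f(742,28),f(765,360),f(410,360)],.05))
print(proj(load('wrist'),[onz(T,f(551,104),.09)[0],onz(S,(384.7,208.9),.066)[0]]))
```

```text
red head tri (array([0.48574155, 0.12326141, 0.07195287]), np.float64(0.005957476547902505))
r [[0.48420289 0.1179117  0.066     ]]
y [[0.47204237 0.18614742 0.066     ]]
b [[0.46258295 0.25612822 0.066     ]]
red side [[0.48281112 0.13153242 0.066     ]]
keyway side [[ 0.5515086  -0.20812087  0.09      ]] scene [[ 0.55109    -0.20015297  0.09      ]]
slot ends [[ 0.54241034 -0.20720004  0.09      ]
 [ 0.56055891 -0.20952846  0.09      ]]
box top corners [[ 0.49696889 -0.13807068  0.05      ]
 [ 0.64610785 -0.15317224  0.05      ]
 [ 0.63082378 -0.31279041  0.05      ]
 [ 0.48410786 -0.29826847  0.05      ]]
[[-11.32798664 519.89496595]
 [123.36373997 435.06467605]]
```

View pics/wrist0.png

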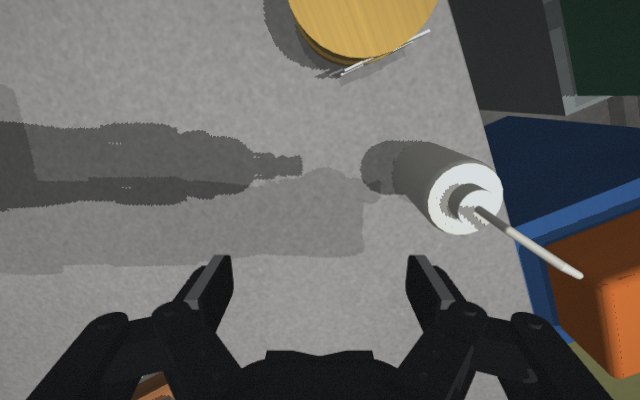

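The wrist view shows only the far bottle and the tin, so the block is out of view. I'll move above the red key.

Request:
jog_arm(motion="1 -32 -24 4 0 0 0;1 -32 -24 4 0 0 0;1 -32 -24 4 0 0 0;1 -32 -24 4 0 0 0;1 -32 -24 4 0 0 0;1 -32 -24 4 0 0 0;1 -32 -24 4 0 0 0;1 -32 -24 4 0 0 0;1 -32 -24 4 0 0 0;1 -32 -24 4 0 0 0;1 -32 -24 4 0 0 0;1 -32 -24 4 0 0 0")

```text
t: 1.15
tool_pos: [0.4787, 0.1245, 0.3565]
tool_rot: [3.141, 0.0, 2.718]
contact_force: [0.9, 0.2, -1.0]
opening: 0.0853
grasp_force: 0.0
```

Request:
jog_arm(motion="1 0 0 0 0 0 7;1 0 0 0 0 0 7;1 0 0 0 0 0 7;1 0 0 0 0 0 7;1 0 0 0 0 0 7;1 0 0 0 0 0 7;1 0 0 0 0 0 7;1 0 0 0 0 0 7;1 0 0 0 0 0 0;1 0 0 0 0 0 0")

```text
t: 1.98
tool_pos: [0.4782, 0.1265, 0.3565]
tool_rot: [-3.141, 0.0, 1.744]
contact_force: [-0.6, -0.3, 0.1]
opening: 0.0853
grasp_force: 0.0
```

Run:
```python
from h import *
s=snap('wrist'); cv2.imwrite('pics/w1.png',s['color']); st=r.get_state(); print(st['t'],st['qpos'],st['tool_pos'],np.degrees(st['tool_rot']),ray(s,[320,200])[0])
```

```text
2.0333 [ 2.58471028e-01  1.43168675e-01 -3.75809385e-01  1.05208266e+00
  6.40098667e-06  1.65635016e+00] [0.47826467 0.12644706 0.35657316] [-1.79984875e+02  9.29030680e-04  9.99074257e+01] [0.46398308 0.20520281 0.3253467 ]
```

View pics/w1.png

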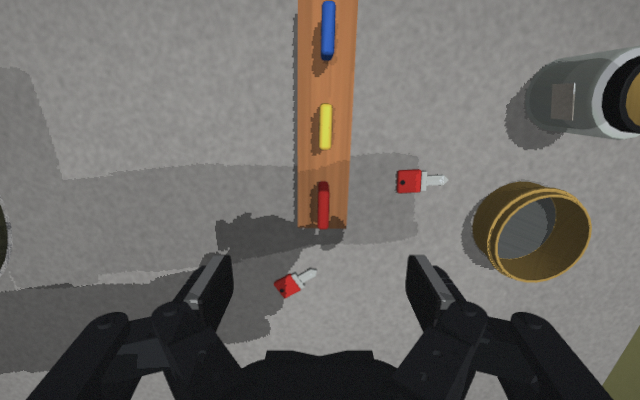

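The wrist view shows the red key's head at (323,205), yellow at (326,126), blue at (328,30) and the block running up the image. I'll measure the key precisely.

Run:
```python
from h import *
s=load('wrist');im=s['color'];h=cv2.cvtColor(im,cv2.COLOR_BGR2HSV)
M={'r':cv2.inRange(h,(0,180,60),(4,255,255))|cv2.inRange(h,(175,180,60),(180,255,255)),'y':cv2.inRange(h,(22,190,90),(35,255,255)),'b':cv2.inRange(h,(105,150,50),(125,255,255))}
for k,m in M.items():
    m=m.copy(); m[:, :300]=0;m[:,345:]=0;m[240:]=0
    ys,xs=np.nonzero(m); print(k,len(ys),xs.min(),xs.max(),ys.min(),ys.max(),cv2.minAreaRect(np.c_[xs,ys].astype(np.float32)))
    for y in range(ys.min(),ys.max()+1,6): print(y,xs[ys==y].min(),xs[ys==y].max(),im[y,int(xs[ys==y].mean())])
    ce=lambda y:(xs[ys==y].min()+xs[ys==y].max())/2
    far=onz(s,[ce(ys.max()-2),ys.max()+.5],.084)[0]; near=onz(s,[ce(ys.min()+2),ys.min()-.5],.048)[0]
    print(k,'far end',far,'near end low',near,'mid',(far+near)/2,'L',np.linalg.norm((far-near)[:2]))
```

```text
r 455 318 328 182 228 ((323.0, 205.0), (46.0, 10.0), 90.0)
182 320 325 [25 27 89]
188 319 327 [23 27 91]
194 319 328 [ 38  41 159]
200 318 328 [ 41  44 162]
206 318 328 [ 41  45 162]
212 318 327 [ 39  42 161]
218 318 327 [ 41  42 161]
224 318 327 [ 40  43 161]
r far end [0.48526319 0.10071987 0.084     ] near end low [0.48086928 0.1329991  0.048     ] mid [0.48306623 0.11685948 0.066     ] L 0.03257690346293585Traceback (most recent call last):
  File "<stdin>", line 6, in <module>
    return umr_minimum(a, axis, None, out, keepdims, initial, where)
ValueError: zero-size array to reduction operation minimum which has no identity
```

Run:
```python
from h import *
s=load('wrist');im=s['color']
print(im[126,326],im[40,328]); hs=cv2.cvtColor(im,cv2.COLOR_BGR2HSV); print(hs[126,326],hs[40,328])
for y in range(184,200): print(y,im[y,323,2],end=' ')
print()
for y in range(96,156,3): print(y,im[y,326],end=' ')
a=onz(s,[[323.5,191.5],[323,228.5]],.084);print(a,a.mean(0),np.linalg.norm(a[0]-a[1]))
m={}
for n,lo,hi,w in(('y',(20,150,60),(35,255,255),(90,160)),('b',(100,120,40),(128,255,255),(0,70))):
    mm=cv2.inRange(hs,lo,hi); mm[:w[0]]=0;mm[w[1]:]=0;mm[:,:305]=0;mm[:,345:]=0
    ys,xs=np.nonzero(mm); print(n,xs.min(),xs.max(),ys.min(),ys.max())
    v=ys.max()-15; p=onz(s,[xs[abs(ys-v)<8].mean(),v],.084)[0]; print(p, onz(s,[xs[ys>ys.max()-4].mean(),ys.max()+.5],.084)[0])
```

```text
[ 86 215 212] [185  99  57]
[ 31 153 215] [110 176 185]
184 91 185 90 186 91 187 91 188 91 189 92 190 104 191 136 192 157 193 159 194 159 195 160 196 161 197 162 198 161 199 163 
96 [ 77 118 175] 99 [ 79 120 175] 102 [ 76 119 172] 105 [ 77 196 209] 108 [ 85 214 211] 111 [ 86 215 211] 114 [ 86 214 211] 117 [ 86 215 212] 120 [ 86 215 212] 123 [ 86 215 212] 126 [ 86 215 212] 129 [ 85 214 211] 132 [ 85 214 212] 135 [ 84 213 212] 138 [ 84 212 212] 141 [ 83 211 212] 144 [ 81 210 211] 147 [ 76 195 209] 150 [ 71 110 156] 153 [ 75 116 170] [[0.48019724 0.13389218 0.084     ]
 [0.48569079 0.10079449 0.084     ]] [0.48294401 0.11734333 0.084     ] 0.03355050465238613
y 319 331 103 149
[0.47295896 0.18055045 0.084     ] [0.47474016 0.1684824  0.084     ]
b 321 334 1 59
[0.46323423 0.24419363 0.084     ] [0.46426984 0.23383121 0.084     ]
```

Request:
jog_arm(motion="0.5 -9 3 20 0 0 1;0.5 0 0 20 0 0 0;0.5 0 0 20 0 0 0;0.5 0 0 20 0 0 0;0.5 0 0 20 0 0 0;0.5 0 0 20 0 0 0;0.5 0 0 13 0 0 0;0.5 0 0 0 0 0 0;0.5 0 0 0 0 0 0")

```text
t: 2.78
tool_pos: [0.4824, 0.118, 0.2233]
tool_rot: [-3.14, 0.0, 1.725]
contact_force: [0.3, -0.6, 0.4]
opening: 0.0429
grasp_force: 0.0
```

Request:
jog_arm(motion="0 0 0 0 0 0 0;0 0 0 0 0 0 0;0 0 0 0 0 0 0;0 0 0 0 0 0 0;0 0 0 0 0 0 0;0 0 0 0 0 0 0", newtons=60)

```text
t: 3.28
tool_pos: [0.4835, 0.1183, 0.225]
tool_rot: [3.139, -0.0, 1.723]
contact_force: [-1.2, 0.1, 6.5]
opening: 0.0092
grasp_force: 59.1
```

Run:
```python
from h import *
s=snap('wrist'); cv2.imwrite('pics/w2.png',s['color']); st=r.get_state(); print(st)
```

```text
{'t': 3.3333, 'qpos': array([ 2.39939607e-01,  2.73262513e-01, -5.46329422e-01,  7.48840498e-01,
        2.20651192e-06,  1.65838337e+00]), 'qvel': array([ 0.00149953, -0.0004819 , -0.00108455,  0.00055484,  0.00060497,
       -0.00178013]), 'effort': array([-2.68575124e-02, -4.19704449e+01,  2.58146381e+01, -3.63018885e-01,
       -5.04100753e-03,  4.98248221e-03]), 'tool_pos': array([0.48349851, 0.11828957, 0.22492907]), 'tool_rot': array([ 3.13923801e+00, -2.08979647e-04,  1.72314914e+00]), 'contact_force': array([-0.39364995,  0.60168923,  6.17892924]), 'wrist_torque': array([-0.05918515,  0.1379944 ,  0.06816052]), 'grasp_force': 59.14194345474243, 'opening': 0.009280328186287769}
```

View pics/w2.png

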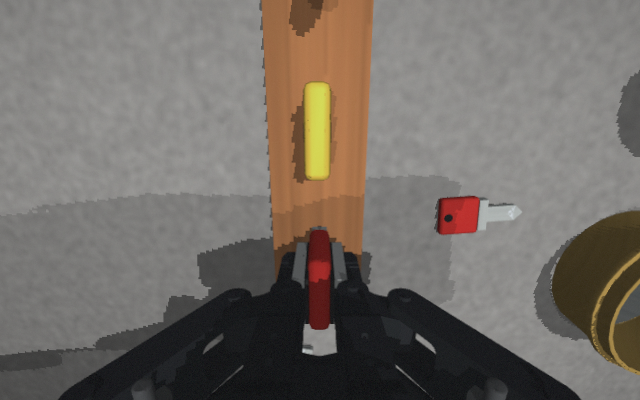

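The red key is between the pads (head rows 230–329, column 319). Now drawing it straight up.

Request:
jog_arm(motion="0 0 0 -4 0 0 0;0 0 0 -6 0 0 0;0 0 0 -6 0 0 0;0 0 0 -6 0 0 0;0 0 0 -6 0 0 0;0 0 0 -8 0 0 0;0 0 0 -8 0 0 0;0 0 0 -10 0 0 0;0 0 0 -14 0 0 0;0 0 0 -14 0 0 0;0 0 0 -14 0 0 0;0 0 0 0 0 0 0")

```text
t: 4.33
tool_pos: [0.484, 0.1184, 0.323]
tool_rot: [3.137, -0.0, 1.723]
contact_force: [0.6, -0.0, -0.7]
opening: 0.0089
grasp_force: 58.5
```

Run:
```python
from h import *
s0=load('wrist'); s=snap('wrist'); st=r.get_state(); print(st['tool_pos'],np.degrees(st['tool_rot']),st['opening'],st['grasp_force'],st['contact_force'])
from scipy.spatial.transform import Rotation as Ro
T0=(np.array([0.48349851,0.11828957,0.22492907]),Ro.from_euler('xyz',[3.13923801,-2.0898e-4,1.72314914])); T1=(st['tool_pos'],Ro.from_euler('xyz',st['tool_rot']))
for s,(p,R),z in((s0,T0,.084),(s,T1,st['tool_pos'][2]-.2249+.084)):
    h=cv2.cvtColor(s['color'],cv2.COLOR_BGR2HSV); m=cv2.inRange(h,(0,170,40),(5,255,255))|cv2.inRange(h,(174,170,40),(180,255,255)); m[:,:295]=0;m[:,345:]=0; m[:200]=0
    ys,xs=np.nonzero(m); print(xs.min(),xs.max(),ys.min(),ys.max())
    print([(int(y),int(s['color'][y,319,2])) for y in range(226,336,4)])
    for v in (ys.min()-.5,ys.max()+.5):
      q=onz(s,[xs[abs(ys-v)<4].mean(),v],z)[0]; print('tool',R.inv().apply(q-p)*1000)
    c=proj(s,[p+R.apply([x,0,.155-.016]) for x in(-.018,0,.018)]); print(c)
s=load('side');s=snap('side');
```

```text
[0.48359465 0.11830933 0.32151623] [ 1.79802349e+02 -1.69683381e-02  9.87172495e+01] 0.00916095758430451 58.52225482463837 [ 0.23556069 -0.14164323 -0.8782038 ]
308 330 230 328
[(226, 75), (230, 88), (234, 91), (238, 91), (242, 91), (246, 92), (250, 93), (254, 91), (258, 94), (262, 144), (266, 160), (270, 161), (274, 161), (278, 134), (282, 90), (286, 91), (290, 92), (294, 90), (298, 90), (302, 91), (306, 91), (310, 90), (314, 90), (318, 90), (322, 89), (326, 89), (330, 140), (334, 144)]
tool [ 31.12514661  -0.55192278 140.93466873]
tool [-17.11901444  -0.47078529 140.92477768]
[[320.06669101 333.22323313]
 [320.10730848 298.97793708]
 [320.15096163 261.34518269]]
308 330 230 328
[(226, 78), (230, 92), (234, 93), (238, 93), (242, 94), (246, 95), (250, 93), (254, 93), (258, 98), (262, 149), (266, 164), (270, 167), (274, 166), (278, 166), (282, 127), (286, 94), (290, 95), (294, 95), (298, 94), (302, 92), (306, 94), (310, 93), (314, 92), (318, 92), (322, 93), (326, 92), (330, 150), (334, 151)]
tool [ 30.5365938    0.21217079 140.91062004]
tool [-1.83253998e+01  9.43715782e-02  1.40895743e+02]
[[318.79487984 330.94686174]
 [318.77635703 296.95310528]
 [318.75627299 259.64031245]]
```

Held well: the key is centred within about 0.7 mm. Its origin is 185 mm ahead of the TCP, so home means TCP z ≈ 0.275. Now moving above the switch.

Request:
jog_arm(motion="0 -20 1 -8 0 0 0;0 -36 2 -5 0 0 0;0 -36 2 -5 0 0 0;0 -36 2 -5 0 0 0;0 -36 2 -5 0 0 0;0 -36 2 -5 0 0 0;0 -36 2 -5 0 0 0;0 -36 2 -5 0 0 0;0 -36 2 -5 0 0 0;0 -20 1 0 0 0 0")

```text
t: 5.27
tool_pos: [0.5507, -0.2068, 0.3674]
tool_rot: [3.142, 0.001, 1.721]
contact_force: [0.4, -0.3, -0.2]
opening: 0.009
grasp_force: 58.5
```

Request:
jog_arm(motion="0 0 0 0 0 0 -6;0 0 0 0 0 0 -7;0 0 0 0 0 0 -7;0 0 0 0 0 0 -7;0 0 0 0 0 0 -7;0 0 0 0 0 0 -7;0 0 0 0 0 0 -7;0 0 0 0 0 0 -7;0 0 0 0 0 0 -7;0 0 0 0 0 0 -7;0 0 0 0 0 0 -5;0 0 0 0 0 0 0")

```text
t: 6.27
tool_pos: [0.55, -0.2032, 0.3664]
tool_rot: [3.141, -0.002, 3.017]
contact_force: [0.2, 0.1, -0.9]
opening: 0.0093
grasp_force: 58.3
```

Run:
```python
from h import *
s=snap('wrist'); st=r.get_state(); print(st['t'],st['qpos'],st['tool_pos'],np.degrees(st['tool_rot']),st['opening'])
cv2.imwrite('pics/w3.png',cv2.resize(s['color'][80:400,120:520],None,fx=1.8,fy=1.8,interpolation=cv2.INTER_CUBIC))
```

```text
6.3167 [-3.53973183e-01  3.06107468e-01 -1.44946716e-01  1.12160618e+00
  1.20440851e-05 -2.24994190e-01] [ 0.55001425 -0.20324895  0.36654951] [ 1.79975500e+02 -1.03955648e-01  1.72610070e+02] 0.008630193602559672
```

View pics/w3.png

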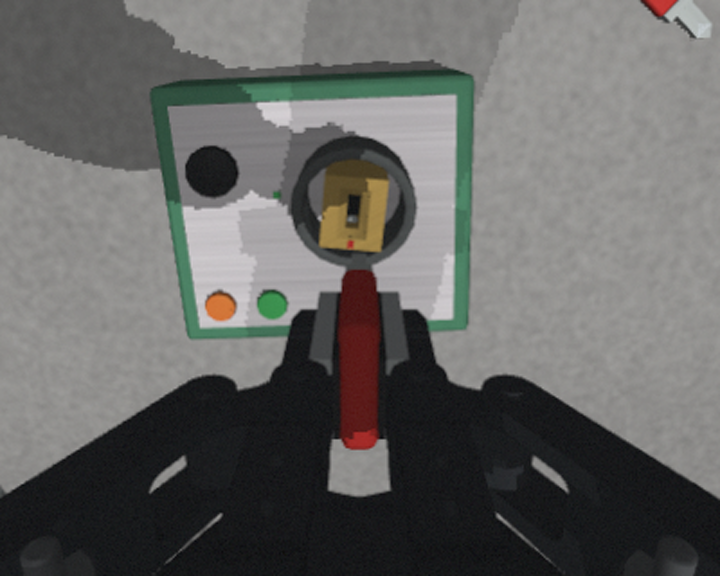

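The crop shows the switch collar at (354,200), with the slot inside a lead-in rectangle of about (336–372, 178–240). The key tip is just below it. I'll zoom in for precision.

Run:
```python
from h import *
from scipy.spatial.transform import Rotation as Ro
s=load('wrist'); c=s['color'][140:250,270:365]
cv2.imwrite('pics/w3z.png',cv2.resize(c,None,fx=5.4,fy=5.4,interpolation=cv2.INTER_CUBIC))
p=np.array([ 0.55001425,-0.20324895,0.36654951]);R=Ro.from_euler('xyz',[179.9755,-.104,172.61],degrees=True)
print(proj(s,[p+R.apply(np.array(v)/1000) for v in ((18,0,141),(-18,0,141),(18,0,177),(0,0,219))]))
```

```text
[[318.87349287 259.65322647]
 [318.58279623 330.68568744]
 [318.88041512 224.92066944]
 [318.78817225 224.95356481]]
```

View pics/w3z.png

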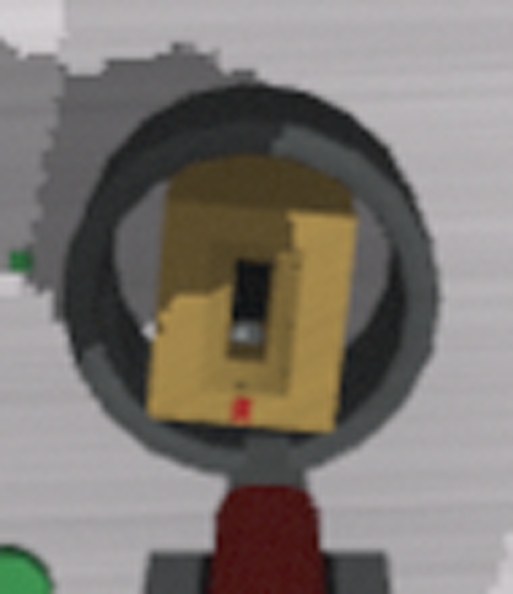

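The zoom shows the brass top face with corners at about (150,415), (333,432), (355,213) and (168,203). The lead-in is centred at about (254,320). Next I'll compute the keyway pose.

Run:
```python
from h import *
s=load('wrist'); z=lambda pts:np.array(pts,float)/5.4+[270,140]-.4
q=onz(s,z([(150,415),(333,432),(355,213),(168,201)]),.09); print(q, q.mean(0))
an=lambda v:np.degrees(np.arctan2(v[1],v[0]))
print('sides',[np.linalg.norm(q[i]-q[i-1]).round(4) for i in range(4)],an(q[3]-q[0]),an(q[2]-q[1]),an(q[1]-q[0])+90,an(q[2]-q[3])+90)
l=onz(s,z([(206,388),(290,396),(299,250),(222,245)]),.09); print('leadin',l.mean(0),an(l[3]-l[0]),an(l[2]-l[1]))
t=onz(s,z([(264,433)]),.3665-.219+.004); print('tip?',t)
# box top-plate outer corners from w3 crop
b=onz(s,np.array([(152,90),(474,76),(468,328),(189,338)])/1.8+[120,80],.05); print('box',b,b.mean(0),an(b[0]-b[3]),an(b[1]-b[2]),an(b[1]-b[0]),an(b[2]-b[3]))
S=r.snapshot('side'); cv2.imwrite('pics/s2.png',cv2.resize(S['color'][230:370,250:400],None,fx=4,fy=4,interpolation=cv2.INTER_CUBIC))
np.savez('pics/side.npz',**S)
```

```text
[[ 0.56367522 -0.22365171  0.09      ]
 [ 0.57029669 -0.19472358  0.09      ]
 [ 0.53445989 -0.18724068  0.09      ]
 [ 0.52894811 -0.2156884   0.09      ]] [ 0.54934498 -0.20532609  0.09      ]
sides [np.float64(0.0356), np.float64(0.0297), np.float64(0.0366), np.float64(0.029)] 167.08474357244285 168.2058193747423 167.10744040371557 169.0347304420519
leadin [ 0.54992742 -0.20495984  0.09      ] 166.18605028308843 169.7746420737102
tip? [[ 0.5443031  -0.20263062  0.1515    ]]
box [[ 0.48298597 -0.30171374  0.05      ]
 [ 0.49686241 -0.13660606  0.05      ]
 [ 0.64187876 -0.14882539  0.05      ]
 [ 0.62786437 -0.31474352  0.05      ]] [ 0.56239788 -0.22547218  0.05      ] 174.86087312280435 175.1835351725226 85.1958787904709 85.17193108438653
```

View pics/s2.png

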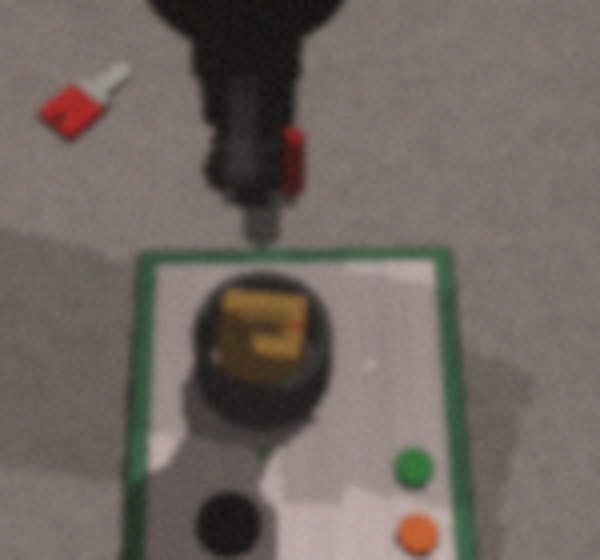

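Run:
```python
from h import *
s=load('side')
print('tip',onz(s,np.array([(262,243)])/4+[250,230],.1475), 'proj pred tip',(proj(s,[(.5500,-.2032,.1475)])-[250,230])*4)
# brass top quad in this crop (corners) and keyway
print((proj(s,[(.5497,-.2048,.09)])-[250,230])*4)
q=np.array([(224,290),(308,295),(306,362),(216,353)]); print(onz(s,q/4+[250,230],.09),onz(s,q/4+[250,230],.09).mean(0))
```

```text
tip [[ 0.55293567 -0.20404486  0.1475    ]] proj pred tip [[254.78702009 241.88020179]]
[[257.21458165 317.66622213]]
[[ 0.53628083 -0.18953744  0.09      ]
 [ 0.57291334 -0.19578155  0.09      ]
 [ 0.56868852 -0.22833824  0.09      ]
 [ 0.5305894  -0.22016666  0.09      ]] [ 0.55211802 -0.20845597  0.09      ]
```

Measurements agree: the keyway is at (0.5495,−0.205) with its slot at 168°, and the relative tip offset is below 1 mm. Aligning and lowering to the mouth.

Request:
jog_arm(motion="0 0 -2 6 0 0 4.6;0 0 0 10 0 0 0;0 0 0 10 0 0 0;0 0 0 10 0 0 0;0 0 0 8 0 0 0;0 0 0 6 0 0 0;0 0 0 4 0 0 0;0 0 0 3 0 0 0;0 0 0 3 0 0 0;0 0 0 2 0 0 0;0 0 0 0 0 0 0")

```text
t: 7.28
tool_pos: [0.5501, -0.2054, 0.3055]
tool_rot: [-3.142, -0.0, 2.934]
contact_force: [-0.2, -0.3, -0.8]
opening: 0.0091
grasp_force: 58.3
```

Request:
jog_arm(motion="0 0 0 1 0 0 0;0 0 0 1 0 0 0;0 0 0 1 0 0 0;0 0 0 1 0 0 0;0 0 0 1 0 0 0;0 0 0 0 0 0 0")

```text
t: 7.78
tool_pos: [0.5498, -0.2053, 0.3007]
tool_rot: [-3.142, -0.0, 2.934]
contact_force: [-2.7, 0.1, -0.0]
opening: 0.0092
grasp_force: 58.5
```

Request:
jog_arm(motion="0 0.5 0 1 0 0 0;0 0 0 1 0 0 0;0 0 0 1 0 0 0;0 0 0 1 0 0 0;0 0 0 1 0 0 0;0 0 0 1 0 0 0;0 0 0 0 0 0 0")

```text
t: 8.37
tool_pos: [0.5494, -0.2052, 0.2943]
tool_rot: [3.142, -0.001, 2.934]
contact_force: [-0.9, 0.2, -1.5]
opening: 0.009
grasp_force: 58.5
```

Entered cleanly at 15 mm deep. Next is gentle yaw and x wiggling past the pins.

Request:
jog_arm(motion="0 0.4 0 0.7 0 0 2;0 -0.8 0 0.7 0 0 -4;0 0.8 0 0.7 0 0 4;0 -0.8 0 0.7 0 0 -4;0 0.8 0 0.7 0 0 4;0 -0.8 0 0.7 0 0 -4;0 0.8 0 0.7 0 0 4;0 -0.8 0 0.7 0 0 -4;0 0.4 0 0 0 0 2;0 0 0 0 0 0 0")

```text
t: 9.2
tool_pos: [0.5494, -0.2054, 0.289]
tool_rot: [3.142, -0.0, 2.933]
contact_force: [-2.1, 1.1, 0.2]
opening: 0.0091
grasp_force: 58.6
```

Request:
jog_arm(motion="0 0.4 0 0.6 0 0 2;0 -0.8 0 0.6 0 0 -4;0 0.8 0 0.6 0 0 4;0 -0.8 0 0.6 0 0 -4;0 0.8 0 0.6 0 0 4;0 -0.8 0 0.6 0 0 -4;0 0.4 0 0 0 0 2")

```text
t: 9.78
tool_pos: [0.5485, -0.2054, 0.2851]
tool_rot: [-3.142, -0.003, 2.937]
contact_force: [-3.2, 1.5, -0.4]
opening: 0.0092
grasp_force: 58.3
```

Request:
jog_arm(motion="0 0.4 0 0.6 0 0 2;0 -0.8 0 0.6 0 0 -4;0 0.8 0 0.6 0 0 4;0 -0.8 0 0.6 0 0 -4;0 0.8 0 0.6 0 0 4;0 -0.8 0 0.6 0 0 -4;0 0.4 0 0 0 0 2")

```text
t: 10.37
tool_pos: [0.5485, -0.2055, 0.2812]
tool_rot: [3.141, -0.003, 2.937]
contact_force: [-3.5, 1.3, -1.7]
opening: 0.009
grasp_force: 58.3
```

Request:
jog_arm(motion="0 0.9 0 0.6 0 0 2;0 -0.8 0 0.6 0 0 -4;0 0.8 0 0.6 0 0 4;0 -0.8 0 0.6 0 0 -4;0 0.8 0 0.6 0 0 4;0 -0.8 0 0.6 0 0 -4;0 0.4 0 0 0 0 2;0 0 0 0 0 0 0")

```text
t: 11.03
tool_pos: [0.5489, -0.2058, 0.2784]
tool_rot: [3.141, 0.0, 2.934]
contact_force: [-1.6, 0.2, 1.0]
opening: 0.0095
grasp_force: 58.6
```

Request:
jog_arm(motion="0 0.4 0 0.6 0 0 2;0 -0.8 0 0.6 0 0 -4;0 0.8 0 0.6 0 0 4;0 -0.4 0 0.6 0 0 -2;0 0 0 0 0 0 0")

```text
t: 11.45
tool_pos: [0.549, -0.2059, 0.2762]
tool_rot: [-3.141, 0.001, 2.936]
contact_force: [-1.5, 0.5, 1.3]
opening: 0.0091
grasp_force: 58.7
```

Request:
jog_arm(motion="0 0.3 0 0.5 0 0 2;0 -0.6 0 0.5 0 0 -4;0 0.6 0 0.5 0 0 4;0 -0.3 0 0.5 0 0 -2;0 0 0 0 0 0 0;0 0 0 0 0 0 0")

```text
t: 11.95
tool_pos: [0.549, -0.206, 0.2749]
tool_rot: [-3.141, 0.001, 2.934]
contact_force: [-3.3, 2.4, 8.3]
opening: 0.0092
grasp_force: 59.8
```

Request:
jog_arm(motion="0 0 0 0.5 0 0 2;0 0 0 0.5 0 0 -4;0 0 0 0 0 0 2;0 0 0 0 0 0 0")

```text
t: 12.28
tool_pos: [0.549, -0.206, 0.2748]
tool_rot: [-3.141, 0.001, 2.933]
contact_force: [-6.3, 1.7, 14.5]
opening: 0.0093
grasp_force: 60.8
```

Run:
```python
from h import *
s=snap('wrist'); S=snap('scene'); st=r.get_state(); print(st['t'],st['qpos'],st['tool_pos'],np.degrees(st['tool_rot']),st['contact_force'],st['wrist_torque'])
a=cv2.resize(s['color'][150:350,230:410],None,fx=2.2,fy=2.2,interpolation=cv2.INTER_CUBIC);b=cv2.resize(S['color'][100:190,230:320],(396,440)[::1],interpolation=cv2.INTER_CUBIC)
cv2.imwrite('pics/w4.png',np.hstack([a,b]))
```

```text
12.3833 [-3.58834875e-01  3.69270067e-01 -2.76485260e-01  9.23570994e-01
 -6.55473426e-05 -1.51548800e-01] [ 0.54900386 -0.20592768  0.27482953] [-1.79983572e+02  8.26928070e-02  1.68123392e+02] [-6.81615539  2.21031984 14.47039459] [ 0.4700128   1.33157142 -0.05147083]
```

View pics/w4.png

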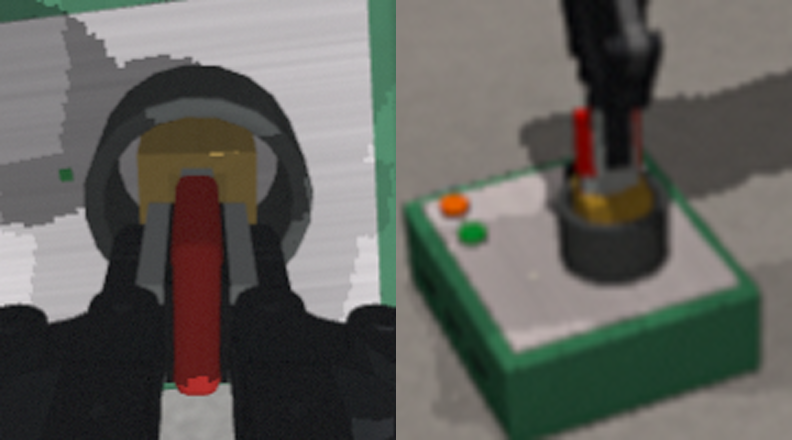

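The wrist and scene views show the shoulder down on the brass. There was a hard stop at TCP z 0.2748, as predicted, so the key is home. Turning clockwise now.

Request:
jog_arm(motion="0 0.5 0 0 0 0 2;0 0 0 0 0 0 4;0 0 0 0 0 0 5;0 0 0 0 0 0 5;0 0 0 0 0 0 5;0 0 0 0 0 0 5;0 0 0 0 0 0 5;0 0 0 0 0 0 5;0 0 0 0 0 0 5;0 0 0 0 0 0 5;0 0 0 0 0 0 4;0 0 0 0 0 0 0", newtons=80)

```text
t: 13.38
tool_pos: [0.5491, -0.2054, 0.2749]
tool_rot: [3.138, 0.0, 2.059]
contact_force: [-3.8, 4.0, 13.5]
opening: 0.0084
grasp_force: 78.9
```

Run:
```python
from h import *
st=r.get_state(); print(st['t'],st['tool_pos'],np.degrees(st['tool_rot']),st['contact_force'],st['wrist_torque'],st['effort'][5])
```

```text
13.3833 [ 0.54914423 -0.20535314  0.27487813] [1.79813318e+02 2.60224623e-02 1.17990604e+02] [-3.81298344  3.99421804 13.53811186] [0.99866547 0.78337984 0.08015573] 0.709863044321537
```

Request:
jog_arm(motion="0 0 0 0 0 0 5;0 0 0 0 0 0 5;0 0 0 0 0 0 5;0 0 0 0 0 0 5;0 0 0 0 0 0 5;0 0 0 0 0 0 4;0 0 0 0 0 0 3;0 0 0 0 0 0 0")

```text
t: 14.05
tool_pos: [0.5495, -0.2053, 0.2749]
tool_rot: [3.138, -0.002, 1.502]
contact_force: [-1.7, 3.9, 12.4]
opening: 0.0089
grasp_force: 78.8
```

Run:
```python
from h import *
st=r.get_state(); print(st['t'],st['tool_pos'],np.degrees(st['tool_rot']),st['contact_force'],st['wrist_torque'],st['effort'][5])
```

```text
14.05 [ 0.54953636 -0.20525514  0.2748863 ] [ 1.79778401e+02 -9.27612251e-02  8.60543778e+01] [-1.7460256   3.87791401 12.39996451] [1.0492391  0.48682943 0.14544835] 0.5896580591797829
```

Request:
jog_arm(motion="0 0 0 0 0 0 2;0 0 0 0 0 0 2;0 0 0 0 0 0 0")

```text
t: 14.3
tool_pos: [0.5496, -0.2053, 0.2749]
tool_rot: [3.138, -0.002, 1.433]
contact_force: [-0.6, 4.0, 11.8]
opening: 0.0091
grasp_force: 78.7
```

Run:
```python
from h import *
st=r.get_state(); print(st['t'],st['tool_pos'],np.degrees(st['tool_rot']),st['contact_force'],st['wrist_torque'],st['effort'][5])
```

```text
14.3 [ 0.54955937 -0.20527996  0.2748985 ] [ 1.79779429e+02 -1.08073836e-01  8.20995481e+01] [-0.56412689  4.00199517 11.79895827] [1.01546852 0.43676244 0.12616435] 0.4112872201949358
```

Request:
jog_arm(motion="0 0 0 0 0 0 2;0 0 0 0 0 0 0;0 0 0 0 0 0 0")

```text
t: 14.55
tool_pos: [0.5496, -0.2053, 0.2749]
tool_rot: [3.138, -0.002, 1.4]
contact_force: [-0.9, 4.4, 11.3]
opening: 0.0091
grasp_force: 78.7
```

Run:
```python
from h import *
st=r.get_state(); print(st['t'],np.degrees(st['tool_rot']),st['contact_force'],st['wrist_torque'],st['effort'][5])
```

```text
14.55 [ 1.79778816e+02 -1.12501394e-01  8.01895457e+01] [-0.88434373  4.39569679 11.26067131] [1.01572547 0.42282388 0.19022843] 0.21543963812291622
```

Request:
jog_arm(motion="0 0 0 0 0 0 2;0 0 0 0 0 0 0;0 0 0 0 0 0 0")

```text
t: 14.8
tool_pos: [0.5496, -0.2052, 0.2749]
tool_rot: [3.138, -0.002, 1.365]
contact_force: [-1.2, 4.7, 11.6]
opening: 0.009
grasp_force: 78.8
```

Run:
```python
from h import *
st=r.get_state(); print(st['t'],np.degrees(st['tool_rot']),st['contact_force'],st['wrist_torque'],st['effort'][5])
```

```text
14.8 [ 1.79777391e+02 -1.23832478e-01  7.82184736e+01] [-1.24442135  4.70841909 11.57325821] [1.02406504 0.41899532 0.35952313] 0.42477456852793694
```

Request:
jog_arm(motion="0 0 0 0 0 0 0.5;0 0 0 0 0 0 0;0 0 0 0 0 0 0;0 0 0 0 0 0 0;0 0 0 0 0 0 0;0 0 0 0 0 0 0")

```text
t: 15.3
tool_pos: [0.5497, -0.2052, 0.2749]
tool_rot: [3.138, -0.002, 1.357]
contact_force: [-1.5, 4.5, 12.2]
opening: 0.0087
grasp_force: 78.8
```

Run:
```python
from h import *
s=snap('wrist'); st=r.get_state(); print(st['t'],np.degrees(st['tool_rot']),st['tool_pos'],st['contact_force'],st['wrist_torque'])
h=cv2.cvtColor(s['color'],cv2.COLOR_BGR2HSV); m=cv2.inRange(h,(15,90,130),(28,255,255)); m[:150]=0;m[260:]=0;m[:,:270]=0;m[:,:]*=1;m[:,370:]=0
n,l,S,c=cv2.connectedComponentsWithStats(m)
for i in range(1,n):
    if S[i][4]>60: print(S[i])
E0=cv2.Canny(s['color'],40,100)[150:260,270:370]
L=cv2.HoughLinesP(E0,1,np.pi/360,15,minLineLength=14,maxLineGap=3)
for x0,y0,x1,y1 in L[:,0]:
    q=onz(s,[[x0+270,y0+150],[x1+270,y1+150]],.09); d=q[1]-q[0]; print((x0+270,y0+150,x1+270,y1+150),round(np.degrees(np.arctan2(d[1],d[0]))%180,1),round(np.linalg.norm(d),4))
```

```text
15.35 [ 1.79783067e+02 -1.25230478e-01  7.77349095e+01] [ 0.54964497 -0.20522976  0.27487848] [-1.62447451  3.66886467 12.47226684] [0.98711462 0.4077946  0.48817234]
[287 216  58  32 798]
(np.int32(294), np.int32(223), np.int32(339), np.int32(215)) 178.5 0.0251
(np.int32(338), np.int32(208), np.int32(345), np.int32(244)) 89.2 0.022
(np.int32(276), np.int32(249), np.int32(276), np.int32(235)) 75.2 0.0087
(np.int32(311), np.int32(226), np.int32(326), np.int32(226)) 167.6 0.0083
(np.int32(286), np.int32(227), np.int32(293), np.int32(251)) 90.9 0.0152
(np.int32(311), np.int32(203), np.int32(327), np.int32(203)) 167.6 0.0086
(np.int32(348), np.int32(219), np.int32(350), np.int32(239)) 84.7 0.0121
(np.int32(357), np.int32(200), np.int32(367), np.int32(221)) 103.9 0.0135
(np.int32(279), np.int32(210), np.int32(298), np.int32(198)) 20.9 0.0125
(np.int32(270), np.int32(223), np.int32(279), np.int32(201)) 54.5 0.0139
(np.int32(348), np.int32(203), np.int32(363), np.int32(213)) 133.1 0.0101
(np.int32(357), np.int32(224), np.int32(362), np.int32(240)) 95.9 0.0102
(np.int32(348), np.int32(241), np.int32(354), np.int32(226)) 59.3 0.0096
(np.int32(297), np.int32(184), np.int32(316), np.int32(179)) 2.8 0.0104
```

The brass edges now lie at 89°, the predicted stop angle, and the torque rises sharply there. The cylinder is at its stop, with the key home and gripped.

```bash
python3 -c "
from station import r
print(r.hand_in())"
```

```text
the job is handed in; nothing more can be done
None
```

The red key is fully home in the switch and turned clockwise to its stop, and the gripper is still holding it there. I handed the job in at about 15.4 s; the hand-in reply gave no verdict.

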